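Seal the brewing can: bed the grooved plug and lock it with both cam arms

TASK

Close the squat steel brewing can: push its grooved plug (black knob up) down into the coupler on the lid, by feel, until it is bedded on the rubber seal, and only then swing the two brass cam arms down together, evenly, so that the plug is drawn in straight, until both lie fully home along the coupler's sides. Be gentle: press no harder than the seal needs (about 20 N), do not force the arms, and leave the honey jar, lemon, spice jar and spoon where they are.

Things in the scene. Friction and masses are not known exactly. Their poses are not given: they have to be found in the camera images.
- coupler_mouth (a point): Centre of the rim of the upright aluminium coupler on the lid of the steel can, 150 mm above the worktop. Rim 49 mm across outside; bore 38.4 mm wide with a lead-in cone 46 mm wide at the top, 5 mm deep. z points up; the two cam arms are on the +y and -y sides, their pivots 8 mm below this point and 24 mm out. x is along the pivots.
- can: Squat steel brewing can, 170 mm across, fixed to the worktop (full and heavy); origin at the centre of its underside, axes as for coupler_mouth. Its flat lid is 80 mm up; the coupler stands in the middle of it. A brass relief valve, 30 mm high, stands on the lid 52 mm out along +x.
- plug_mid (a point): The loose turned metal plug, 350 g, 56 mm high, standing on its nose: point on its axis, 28 mm above the nose. z points up, to the knob. It is 36 mm across below, with a nose cone 28 mm wide at the end and 5 mm high, a groove for the cams, and a flange 44 mm across from 7 to 11 mm above this point. How deep it goes is told under seal.
- plug_knob (a point): Centre of the plug's round black knob, 32 mm across and 17 mm high, on the axis 19.5 mm above plug_mid (47.5 mm above the nose): grip it here. The flange's top is 8.5 mm below this point.
- seal: Black rubber ring in the bore, its top 24 mm under the rim when free: plug_mid is then 4 mm above the rim. It gives from about 8 N, 2 N more per mm. Pressed with about 20 N the plug goes in some 6 to 7 mm; let go, it springs back a little and stays bedded, plug_mid 1 to 2.5 mm below the rim. A plug merely resting on it stands too high and the cams jam on its side. Over 40 N spoils it.
- cam_left (a joint): Brass cam arm on the coupler's +y side, rad: 0 level, straight out; grows as it swings down; 1.57 home along the barrel. Stays where left (hinge friction 0.06 N m). From about 0.7 its cam bites into the plug's groove and draws the plug down some 2 mm against the seal (plug_mid 3.5 to 5 mm below the rim), hardest near 1.4; then it holds itself. More than 40 N on an arm is forcing it.
- cam_right (a joint): The same for the cam arm on the coupler's -y side: 0 level, 1.57 fully home.
- cam_left_pad (a point): On the left arm, 34 mm from its pivot: middle of the broad end's upper face, which is the outer face when home: push here. y points along the arm to its end, z out of the face. The arm is 46 mm long from the pivot, 15 mm wide, this face 7 mm from the pivot's level. Home, the two arms measure 62 mm over these faces, which stand 31 mm from the coupler's axis.
- cam_right_pad (a point): The same on the right arm.
- honey: Amber jar with a cork lid, 55 mm across, 81 mm high, standing on the worktop; origin at the centre of its underside. Leave it alone.
- fruit: The nearer lemon, 72 x 57 x 58 mm; origin at its underside. Leave it alone.
- ginger: Spice jar with a pale cap, 39 mm across, 99 mm high; origin at the centre of its underside. Leave it alone.
- spoon: Tablespoon lying on the worktop, 188 x 39 x 16 mm; origin under its middle, x along it. Leave it alone.
Not all that is in view belongs to the job. Of the things that look like the part that bears plug_mid, take the one that is farthest to the robot's right at the start.

How it is judged:
By the outcome, as a careful person would: the job done as asked, in the order asked, and still so for the second after the job is handed in, with the robot touching nothing.
It also fails if it takes over 69 s, if anything falls off the work surface, if the arm or the gripper's body presses on something with over 40 N, if the wrist force passes 120 N, or if a joint passes its speed limit or range.

ROBOT

A 6-joint arm with a two-finger parallel gripper is mounted at the origin on a cart in front of the work surface, level with it; the furniture and walls round the work are solid. World frame = base frame: x ahead of the robot, y to its left, z up, the work surface at z = 0. Lengths are in m, angles in rad, forces in N, time in s.
With the tool pointing down it reaches from about 0.35 to 0.775 m from the base axis. Payload 7.3 kg.
Tool frame: the origin (TCP) lies at the very end of the fingers, on their centre line; the grasp point (between the pads) lies 19 mm behind it (pinch_z is the distance from the TCP to the grasp point, in m); z points along the fingers, y is the line along which they close (so a half turn about z gives the same grasp; the last joint's range is limited). The gripper opens to 92 mm and grips with 3 to 60 N. Pads are 19 mm wide; open, the fingers measure 130 mm over their backs; the gripper's body (75 mm by 190 mm) begins 47 mm behind the grasp point.
Start: joints at [-1.446, 0.342, 1.524, -0, 1.275, -0.146], TCP at [0.14, -0.506, 0.227] pointing down, gripper open.
Joint ranges: [-2.53, 2.53], [-0.77, 2.02], [0.04, 2.7], [-1, 4.14], [0.28, 2.66], [-3.11, 3.11]. Speed limits (rad/s): [2.57, 2.57, 3.14, 3.14, 3.14, 3.14].

INTERFACE

Orientations are given as [roll, pitch, yaw] about the fixed x, y, z axes, in that order (R = Rz(yaw) Ry(pitch) Rx(roll)).
In Python, from cell import * gives the robot as it stands.
- The arm moves only by the tool arm_command, never from a script. Its arguments are lists of equal length, an entry for each row: "fingers": the gripper command: -1 is fully open, 1 is shut, values between are in proportion; "travel": the shift along the tool's x, y, z in m, a list of three; "dr": the turn, a rotation vector about the tool's x, y, z in degrees, a list of three. In form: {"fingers": [fingers, ...], "travel": [[x, y, z], ...], "dr": [[wx, wy, wz], ...]}. A call has 1 to 8 rows; each row is the pose to reach, as a shift and turn from the pose commanded when the call began, along the tool's axes at that moment; what a row does not reach only later rows make up. A row lasts 1/12 s, in which the tool goes at most 41.7 mm and 7.16 degrees, less where a joint would pass 70% of its speed; a pose out of reach is approached as far as the arm can. A call with a gripper value outside its range is refused whole. The fingers move at their own pace and stop on an object; "squeeze" is the grip in N (left out, the last holds). Time passes only in rows, so rows that repeat a pose let the fingers close. It gives the time, the measured TCP pose, the force, the opening and the grip force at its end, in the units of the state.
- observe(): the state, without advancing time (a new reading comes with each control period).
- read_camera(name): name is "side" or "top" or "wrist"; returns a dict with "color" (400x640x3 uint8, blue, green, red), "z_map" (400x640 float32, m along the optical axis (not along the pixel's ray), 0 where there is no reading), "fx", "fy", "cx", "cy" (pixels), "R" (3x3) and "t" (3): a world point X has camera coordinates R X + t. Camera axes: x right, y down, z forward; pixel columns grow to the right and rows downward; lengths in m; the calibration is good to about 2 mm. A picture is of the moment at which its call begins.
- hand_in(): hands the job in; it is judged then, once.
The state is a dict: "time": time; "qpos": joint angles; "qvel": joint speeds; "joint_efforts": joint torques, N m; "tool_pos": TCP position; "tool_rot": TCP orientation; "contact_force": force on the tool from outside, world axes, zero at the start; "torque": the same for the moment, N m; "opening": finger opening in m; "grip_force": force on a finger pad.
Only numpy, scipy, OpenCV 4.12 (cv2) and the standard library are available. Lean on these libraries where they do the work, as an engineer would, in place of code of your own. Each camera call takes 0.05 s, during which the arm holds its last target. There are 200 camera calls.

## Working session

There is one attempt and no reset: what is moved stays moved. The work goes in short steps, Python scripts to look and compute and a tool call to move; the robot and the scene stay as the last step left them, time stands still between calls to the robot, and variables do not carry over. Pictures are saved under pics/ and viewed, at most 10 in all, crops included, and the job is handed in when it is done.

Besides the shell and the picture viewer there is one more tool, called after ">>>" as name(argument=value, ...), one argument or row to a line, values as JSON. arm_command: Moves the arm, as the interface text tells. Its arguments: {"type":"object","properties":{"fingers":{"type":"array","items":{"type":"number"}},"travel":{"type":"array","items":{"type":"array","items":{"type":"number"}}},"dr":{"type":"array","items":{"type":"array","items":{"type":"number"}}},"squeeze":{"type":"number"}},"required":["fingers","travel","dr"]}

```bash
mkdir -p pics; ls; cat > h.py <<'E'
from cell import *
import numpy as np, cv2, pickle
def snap(n,f):
    c=read_camera(n); cv2.imwrite(f'pics/{f}.png',c['color']); pickle.dump(c,open(f'pics/{f}.pkl','wb')); return c
def world(c,u,v,z=None):
    R,t=np.array(c['R']),np.array(c['t']); o=-R.T@t
    d=R.T@np.array([(u-c['cx'])/c['fx'],(v-c['cy'])/c['fy'],1])
    return o+d*((z-o[2])/d[2]) if z is not None else o+d*c['z_map'][int(v),int(u)]
def cloud(c):
    v,u=np.mgrid[0:400,0:640]; z=c['z_map']
    P=np.stack([(u-c['cx'])/c['fx']*z,(v-c['cy'])/c['fy']*z,z],-1)
    W=(P-np.array(c['t']))@np.array(c['R']); W[z==0]=np.nan; return W
E
python3 - <<'E'
from h import *
for n in ('top','side'): c=snap(n,n+'0'); print(n,-np.array(c['R']).T@np.array(c['t']),np.array(c['R']).round(2).tolist(),c['fx'])
print(observe())
E
```

```text
pics
top [0.44212639 0.06540113 1.12081088] [[-0.0, -1.0, 0.04], [-0.99, -0.0, -0.14], [0.14, -0.04, -0.99]] 391.4821257702818
side [ 0.24969819 -0.9431857   0.50460368] [[0.94, -0.33, 0.02], [-0.1, -0.35, -0.93], [0.31, 0.88, -0.36]] 377.6526894713439
{'time': 0.1, 'qpos': array([-1.44601423e+00,  3.42648228e-01,  1.52491123e+00,  4.47981328e-05,
        1.27544625e+00, -1.45987887e-01]), 'qvel': array([ 6.64972391e-04, -1.21338711e-03, -1.83235650e-03, -6.88498181e-04,
       -2.36931609e-03,  3.22950402e-05]), 'joint_efforts': array([ 9.41384315e-04, -4.32006526e+01, -2.44694352e+01,  7.19039887e-02,
        5.26313356e-02, -4.78248592e-05]), 'tool_pos': array([ 0.14041771, -0.5054881 ,  0.22612056]), 'tool_rot': array([-3.14020086e+00, -2.47941316e-04,  2.70756740e-01]), 'contact_force': array([-0.05006622, -0.1909641 , -0.49646469]), 'torque': array([ 0.06994566,  0.02118766, -0.01610829]), 'grip_force': 0.0, 'opening': 0.09194045720312095}
```

View pics/top0.png

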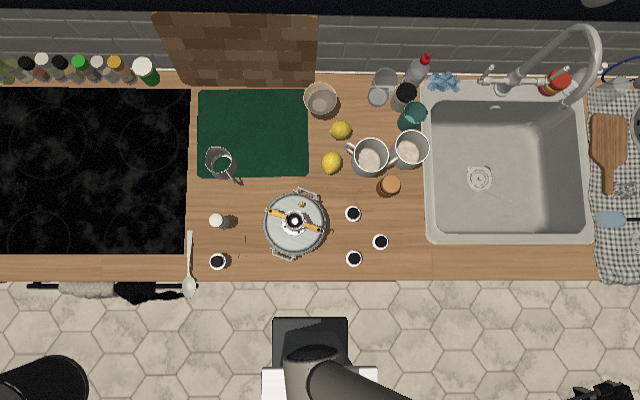

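View pics/side0.png

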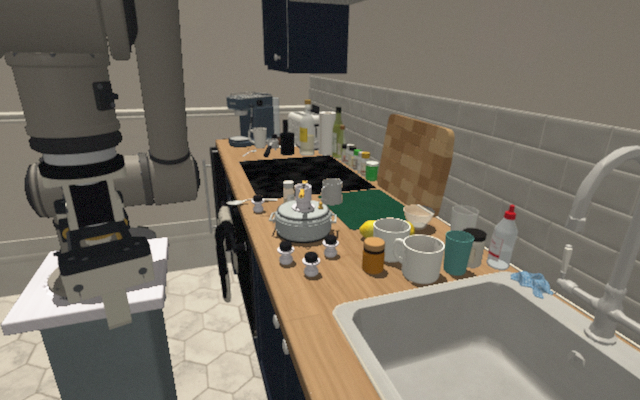

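The top view shows four plugs, at (217,261), (353,214), (380,242) and (354,258). The rightmost is the one at (380,242). The can is at (295,222), with brass arms running from (270,211) to (322,231). The relief valve is near (302,204), and the honey jar at (390,185). The side view shows the same layout, with the target plug at (311,262).

```bash
python3 - <<'E'
from h import *
c=pickle.load(open('pics/top0.pkl','rb'))
W=cloud(c)
for u,v,z in((217,261,.056),(353,214,.056),(380,242,.056),(354,258,.056),(390,185,.081)):
    print(u,v,world(c,u,v,z).round(4))
# knob: dark blob
g=c['color'].max(2)
def blob(m,u0,u1,v0,v1):
    k=np.zeros_like(m);k[v0:v1,u0:u1]=m[v0:v1,u0:u1]
    n,l,s,ce=cv2.connectedComponentsWithStats(k.astype('uint8'));i=1+np.argmax(s[1:,4]);return ce[i],s[i]
for b in ((370,392,230,254),):
    ce,s=blob(g<60,*b);print('knob',ce,s,world(c,*ce,.056))
ce,s=blob(g<60,280,308,208,235);print('bore',ce,s,world(c,*ce,.15),world(c,*ce,.126))
hsv=cv2.cvtColor(c['color'],cv2.COLOR_BGR2HSV)
# high points near coupler
m=(W[...,2]>.130)&(W[...,2]<.17)&(abs(W[...,0]-world(c,294,221,.15)[0])<.1)&(abs(W[...,1]-world(c,294,221,.15)[1])<.1)
print(m.sum(),np.nanmedian(W[m],0))
br=(hsv[...,0]>12)&(hsv[...,0]<28)&(hsv[...,1]>120)
n,l,s,ce=cv2.connectedComponentsWithStats((br*1).astype('uint8')[195:245,255:335].copy())
for i in range(1,n):
  if s[i,4]>4: print(s[i],ce[i]+[255,195],np.nanmedian(W[195:245,255:335][l==i],0).round(4))
s=c['color'][190:255,250:410]; cv2.imwrite('pics/a.png',cv2.resize(s,None,fx=5,fy=5,interpolation=cv2.INTER_CUBIC))
E
```

```text
217 261 [0.4388 0.2775 0.056 ]
353 214 [ 0.5665 -0.0895  0.056 ]
380 242 [ 0.4899 -0.1623  0.056 ]
354 258 [ 0.4466 -0.0903  0.056 ]
390 185 [ 0.6434 -0.1883  0.081 ]
knob [380.70873786 241.12621359] [375 236  12  11 103] [ 0.4922306  -0.16430003  0.056     ]
bore [293.61818182 219.76363636] [286 214  17  13 110] [0.54055863 0.07288361 0.15      ] [0.54299203 0.07306859 0.126     ]
371 [0.53995963 0.07205349 0.14639134]
[44  7  5  5 17] [301.11764706 204.35294118] [0.5873 0.054  0.0966]
[13 13 18 10 78] [276.         212.74358974] [0.558  0.117  0.1466]
[48 27 18 10 80] [311.65  226.675] [0.5234 0.0269 0.1453]
```

View pics/a.png

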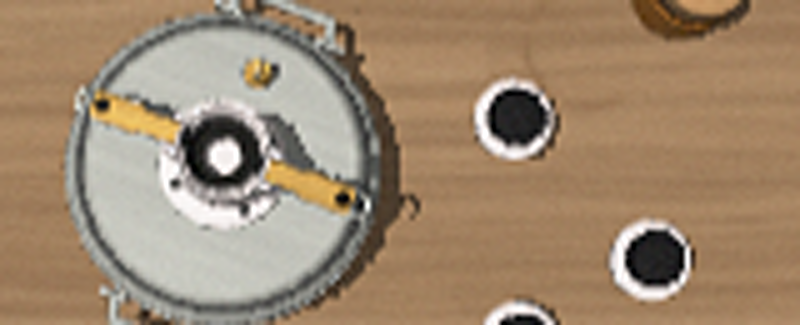

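The crop shows the plug at crop (655,258), which is (381,241.5) in the full picture. The coupler bore is at (222,150), with the arms level at (135,115) and (315,185). The can's yaw comes out at about -21°.

```bash
cat >> h.py <<'E'
from scipy.spatial.transform import Rotation as Ro
def go(p,yaw=-21):
    s=observe(); R=Ro.from_euler('xyz',s['tool_rot']); T=Ro.from_euler('xyz',[180,0,yaw],degrees=True)
    print('travel',R.inv().apply(np.array(p)-s['tool_pos']).round(4),'dr',(R.inv()*T).as_rotvec(degrees=True).round(2))
E
python3 -c "
from h import *
go([.492,-.164,.16])"
```

```text
travel [ 0.4301 -0.2349  0.0666] dr [-8.000e-02  1.000e-02  3.651e+01]
```

>>> arm_command(
  fingers=[-1, -1, -1, -1, -1, -1, -1, -1],
  travel=[
    [0.43, -0.235, 0.066],
    [0.43, -0.235, 0.066],
    [0.43, -0.235, 0.066],
    [0.43, -0.235, 0.066],
    [0.43, -0.235, 0.066],
    [0.43, -0.235, 0.066],
    [0.43, -0.235, 0.066],
    [0.43, -0.235, 0.066],
  ],
  dr=[
    [0, 0, 36.5],
    [0, 0, 36.5],
    [0, 0, 36.5],
    [0, 0, 36.5],
    [0, 0, 36.5],
    [0, 0, 36.5],
    [0, 0, 36.5],
    [0, 0, 36.5],
  ],
)

```text
time: 0.77
tool_pos: [0.3658, -0.2866, 0.1842]
tool_rot: [-3.141, 0.0, -0.367]
contact_force: [-0.1, -1.3, -0.5]
opening: 0.0915
grip_force: 0.0
```

```bash
python3 -c "
from h import *
go([.492,-.164,.16])"
```

```text
travel [ 0.0738 -0.1598  0.0242] dr [-0.01  0.02 -0.03]
```

>>> arm_command(
  fingers=[-1, -1, -1, -1, -1, -1, -1],
  travel=[
    [0.067, -0.145, 0.022],
    [0.067, -0.145, 0.022],
    [0.067, -0.145, 0.022],
    [0.067, -0.145, 0.022],
    [0.067, -0.145, 0.022],
    [0.067, -0.145, 0.022],
    [0.067, -0.145, 0.022],
  ],
  dr=[
    [0, 0, 0],
    [0, 0, 0],
    [0, 0, 0],
    [0, 0, 0],
    [0, 0, 0],
    [0, 0, 0],
    [0, 0, 0],
  ],
)

```text
time: 1.35
tool_pos: [0.479, -0.1769, 0.1623]
tool_rot: [3.141, 0.001, -0.365]
contact_force: [0.1, 0.7, -0.8]
opening: 0.0917
grip_force: 0.0
```

```bash
python3 - <<'E'
from h import *
c=snap('wrist','w1'); go([.492,-.164,.16])
print(observe()['tool_pos'],observe()['contact_force'])
g=c['color'].max(2); W=cloud(c)
m=((W[...,2]>.052)&(W[...,2]<.060)&(abs(W[...,0]-.492)<.03)&(abs(W[...,1]+.164)<.03))
n,l,s,ce=cv2.connectedComponentsWithStats((m*1).astype('uint8'))
for i in range(1,n):
  if s[i,4]>30: print(s[i],ce[i],world(c,*ce[i],.056))
E
```

```text
travel [ 0.0075 -0.0173  0.0025] dr [ 0.02  0.04 -0.01]
[ 0.47879166 -0.17744959  0.16249296] [-0.10688692 -0.72353491  0.15035993]
[ 283  161   41   40 1205] [302.65311203 180.32946058] [ 0.49356833 -0.16575104  0.056     ]
```

View pics/w1.png

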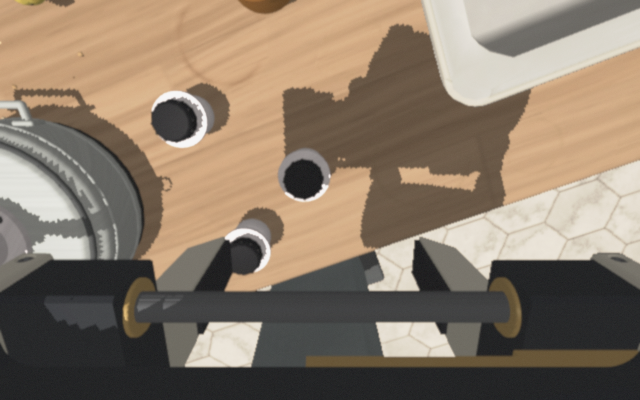

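The wrist view shows the target knob at about (303,179). It is clear of the neighbouring plugs at (180,120) and (245,252).

```bash
python3 -c "
from h import *
go([.493,-.1653,.16]);go([.493,-.1653,.0415])"
```

```text
travel [ 0.0089 -0.0164  0.0025] dr [ 0.02  0.04 -0.01]
travel [ 0.009  -0.0165  0.121 ] dr [ 0.02  0.04 -0.01]
```

>>> arm_command(
  fingers=[-1, -1, -1, -1, -1, -1, -1, -1],
  travel=[
    [0.009, -0.0165, 0.0025],
    [0.009, -0.0165, 0.03],
    [0.009, -0.0165, 0.06],
    [0.009, -0.0165, 0.09],
    [0.009, -0.0165, 0.11],
    [0.009, -0.0165, 0.12],
    [0.009, -0.0165, 0.12],
    [0.009, -0.0165, 0.12],
  ],
  dr=[
    [0, 0, 0],
    [0, 0, 0],
    [0, 0, 0],
    [0, 0, 0],
    [0, 0, 0],
    [0, 0, 0],
    [0, 0, 0],
    [0, 0, 0],
  ],
)

```text
time: 2.07
tool_pos: [0.4937, -0.1657, 0.0432]
tool_rot: [3.141, -0.0, -0.368]
contact_force: [0.5, 0.2, -0.0]
opening: 0.0916
grip_force: 0.0
```

```bash
python3 -c "
from h import *
go([.493,-.1653,.0415]);s=observe();print(s['tool_pos'],s['contact_force'])"
```

```text
travel [-0.0008 -0.0002  0.0017] dr [ 0.01 -0.02 -0.07]
[ 0.49366643 -0.16574856  0.04317976] [ 0.52888858  0.20575423 -0.00660485]
```

>>> arm_command(
  fingers=[-1, 1, 1, 1, 1, 1, 1, 1],
  travel=[
    [0, 0, 0.001],
    [0, 0, 0.001],
    [0, 0, 0.001],
    [0, 0, 0.001],
    [0, 0, 0.001],
    [0, 0, 0.001],
    [0, 0, 0.001],
    [0, 0, 0.001],
  ],
  dr=[
    [0, 0, 0],
    [0, 0, 0],
    [0, 0, 0],
    [0, 0, 0],
    [0, 0, 0],
    [0, 0, 0],
    [0, 0, 0],
    [0, 0, 0],
  ],
  squeeze=40,
)

```text
time: 2.73
tool_pos: [0.4937, -0.1647, 0.0416]
tool_rot: [3.142, -0.0, -0.366]
contact_force: [-0.1, -0.4, -0.6]
opening: 0.0497
grip_force: 0.0
```

>>> arm_command(
  fingers=[1, 1, 1, 1, 1, 1],
  travel=[
    [0, 0, 0],
    [0, 0, 0],
    [0, 0, 0],
    [0, 0, 0],
    [0, 0, 0],
    [0, 0, 0],
  ],
  dr=[
    [0, 0, 0],
    [0, 0, 0],
    [0, 0, 0],
    [0, 0, 0],
    [0, 0, 0],
    [0, 0, 0],
  ],
)

```text
time: 3.23
tool_pos: [0.4937, -0.1649, 0.0416]
tool_rot: [3.141, -0.0, -0.366]
contact_force: [-0.8, -1.4, 0.1]
opening: 0.0311
grip_force: 40.0
```

>>> arm_command(
  fingers=[1, 1, 1, 1, 1, 1, 1, 1],
  travel=[
    [0, 0, -0.015],
    [0, 0, -0.045],
    [0, 0, -0.08],
    [0, 0, -0.12],
    [0, 0, -0.155],
    [0, 0, -0.175],
    [0, 0, -0.18],
    [0, 0, -0.18],
  ],
  dr=[
    [0, 0, 0],
    [0, 0, 0],
    [0, 0, 0],
    [0, 0, 0],
    [0, 0, 0],
    [0, 0, 0],
    [0, 0, 0],
    [0, 0, 0],
  ],
)

```text
time: 3.9
tool_pos: [0.4939, -0.1647, 0.2222]
tool_rot: [3.141, -0.002, -0.366]
contact_force: [0.2, -0.2, -4.5]
opening: 0.0308
grip_force: 39.9
```

```bash
python3 - <<'E'
from h import *
s=observe();print(s['tool_pos'],s['contact_force'],s['torque'],s['opening']);
c=snap('wrist','w2'); print((-np.array(c['R']).T@np.array(c['t'])))
W=cloud(c); m=(W[...,2]>.14)&(W[...,2]<.158)
print(m.sum(),np.nanmean(W[m],0))
s=c['color'];go([.5406,.072,.215])
E
```

```text
[ 0.49393124 -0.16473863  0.22218562] [ 0.23403177 -0.15464853 -4.54045228] [0.01787741 0.01567415 0.05955531] 0.03083950427712367
[ 0.57082836 -0.19340629  0.38113693]
1604 [0.53388471 0.0333998  0.14530165]
travel [-0.0403 -0.2377  0.0056] dr [-0.01  0.1   0.02]
```

View pics/w2.png

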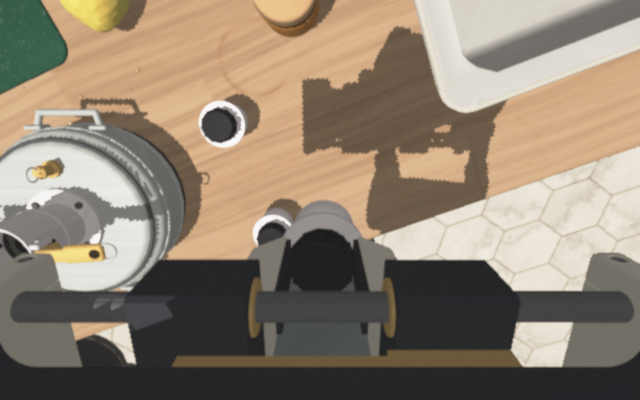

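The view shows the plug held upright between the fingers at about (322,245). The coupler is at the left edge, at about (20,240).

>>> arm_command(
  fingers=[1, 1, 1, 1, 1, 1, 1, 1],
  travel=[
    [-0.01, -0.03, 0],
    [-0.02, -0.06, 0],
    [-0.03, -0.09, 0],
    [-0.04, -0.115, 0],
    [-0.04, -0.13, 0],
    [-0.04, -0.13, 0],
    [-0.04, -0.13, 0],
    [-0.04, -0.13, 0],
  ],
  dr=[
    [0, 0, 0],
    [0, 0, 0],
    [0, 0, 0],
    [0, 0, 0],
    [0, 0, 0],
    [0, 0, 0],
    [0, 0, 0],
    [0, 0, 0],
  ],
)

```text
time: 4.62
tool_pos: [0.5021, -0.0295, 0.2199]
tool_rot: [3.141, 0.003, -0.366]
contact_force: [-0.2, -0.9, -3.4]
opening: 0.0308
grip_force: 39.9
```

```bash
python3 - <<'E'
from h import *
c=snap('wrist','w3')
W=cloud(c); ex=np.array([.933,-.358]);ey=np.array([.358,.933]);d=W[...,:2]-[.5406,.072]
m=(W[...,2]>.147)&(W[...,2]<.154)&(np.hypot(d[...,0],d[...,1])<.032)
P=W[m];print(m.sum(),P.mean(0)); 
from scipy.optimize import least_squares
f=least_squares(lambda q:np.hypot(P[:,0]-q[0],P[:,1]-q[1])-q[2],[.5406,.072,.0235],loss='soft_l1',f_scale=.001);print(f.x)
hsv=cv2.cvtColor(c['color'],cv2.COLOR_BGR2HSV)
br=(hsv[...,0]>12)&(hsv[...,0]<28)&(hsv[...,1]>120)&(W[...,2]>.135)&(W[...,2]<.165)
for s in(1,-1):
    k=br&((d@ey)*s>.026)&((d@ey)*s<.08);Q=W[k]; print(k.sum(),Q.mean(0) if k.any() else '', (d[k]@ey).min(),(d[k]@ey).max(),(d[k]@ex).mean())
v,u=np.where(m);print(u.min(),u.max(),v.min(),v.max());s=observe();print(s['tool_pos'],s['contact_force'])
go([.5406,.072,.215])
E
```

```text
1933 [0.54157346 0.07224475 0.14947682]
[0.54163724 0.07113915 0.02335489]
300 [0.56388372 0.12106954 0.14642702] 0.0266428163793377 0.07022461411758282 0.0041568175636729635
385 [0.52478341 0.02123074 0.14445199] -0.06879526261402988 -0.026173597532234014 0.003418513519563077
121 213 172 239
[ 0.50231975 -0.02980033  0.22031353] [-0.05035388 -0.04129721 -4.02793571]
travel [-0.0008 -0.1088  0.0052] dr [ 0.05  0.14 -0.03]
```

View pics/w3.png

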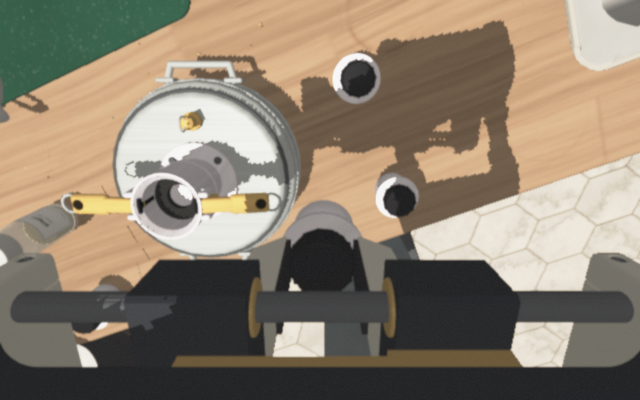

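The view shows the coupler rim at about (167,205), with both arms level on row 204, so the tool is square to them. The plug is held at (322,240).

```bash
python3 - <<'E'
from h import *
c=pickle.load(open('pics/w3.pkl','rb'));W=cloud(c)
print(world(c,166.5,205,.15))
g=c['color'].min(2); k=((g>175)&(W[...,2]>.143)&(W[...,2]<.156)); k[:,:125]=0;k[:,210:]=0
cs=max(cv2.findContours((k*1).astype('uint8'),0,1)[0],key=len); h=cv2.convexHull(cs)
e=cv2.fitEllipse(h);print(e,world(c,*e[0],.15))
hp=np.array([world(c,*p[0],.15)[:2] for p in h]); print(cv2.minEnclosingCircle(hp.astype('float32')))
s=observe();T=s['tool_pos'];ex=np.array([.934,-.357]);ey=np.array([.357,.934])
d=W-T; a=d[...,:2]@ex;b=d[...,:2]@ey
for lo,hi in((-.006,.002),(-.010,-.006),(-.016,-.010),(-.04,-.016),(.008,.018)):
    m=(abs(a)<.04)&(abs(b)<.03)&(d[...,2]>lo)&(d[...,2]<hi)
    if m.any(): print(lo,m.sum(),'x',a[m].min().round(4),a[m].max().round(4),np.percentile(a[m],95),'y',b[m].min().round(4),b[m].max().round(4))
E
```

```text
[0.54262632 0.07140018 0.15      ]
((166.6564178466797, 205.8014678955078), (64.31645965576172, 87.7670669555664), 97.43034362792969) [0.54206266 0.07158674 0.15      ]
((0.541545033454895, 0.07193561643362045), 0.030391493812203407)
-0.006 1370 x -0.0144 0.0212 0.02022415990423677 y -0.0195 0.021
-0.01 3 x 0.0106 0.0204 0.020267380717195152 y 0.0042 0.0192
-0.04 540 x 0.0038 0.0171 0.01661809843934112 y -0.0172 0.0165
0.008 3883 x -0.0117 0.0158 0.013386450439638483 y -0.0299 0.0299
```

```bash
python3 -c "
from h import *
go([.543,.0713,.2]);go([.543,.0713,.195])"
```

```text
travel [ 0.0017 -0.109   0.0202] dr [ 0.05  0.14 -0.03]
travel [ 0.0018 -0.109   0.0252] dr [ 0.05  0.14 -0.03]
```

>>> arm_command(
  fingers=[1, 1, 1, 1, 1, 1, 1, 1],
  travel=[
    [0.002, -0.03, 0],
    [0.002, -0.06, 0],
    [0.002, -0.085, 0],
    [0.002, -0.103, 0],
    [0.002, -0.109, 0.004],
    [0.002, -0.109, 0.012],
    [0.002, -0.109, 0.02],
    [0.002, -0.109, 0.024],
  ],
  dr=[
    [0, 0, 0],
    [0, 0, 0],
    [0, 0, 0],
    [0, 0, 0],
    [0, 0, 0],
    [0, 0, 0],
    [0, 0, 0],
    [0, 0, 0],
  ],
)

```text
time: 5.33
tool_pos: [0.5427, 0.0706, 0.1956]
tool_rot: [3.14, 0.003, -0.368]
contact_force: [0.2, -0.5, -3.7]
opening: 0.0309
grip_force: 39.9
```

```bash
python3 - <<'E'
from h import *
s=observe();print(s['tool_pos'],s['contact_force'],s['torque']);go([.543,.0713,.185])
c=snap('top','t2')
a=c['color'][170:270,230:360];a=cv2.resize(a,None,fx=4,fy=4,interpolation=cv2.INTER_CUBIC)
c=snap('side','s2');b=c['color'][160:260,240:370];b=cv2.resize(b,None,fx=4,fy=4,interpolation=cv2.INTER_CUBIC)
cv2.imwrite('pics/b.png',np.vstack([b]))
E
```

```text
[0.54265296 0.07056419 0.19555903] [ 0.21815904 -0.52352739 -3.65709216] [ 0.02466363  0.07707984 -0.09620443]
travel [ 0.0001 -0.0008  0.0106] dr [ 0.1   0.17 -0.06]
```

View pics/b.png

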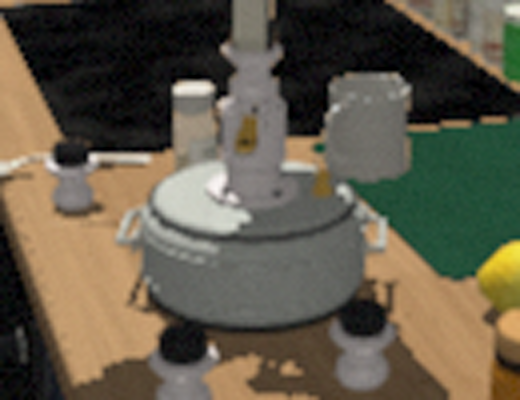

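The view shows the plug at (255,60) directly over the coupler, with its nose about to enter the rim near row 95. The next step is a slow descent by feel.

>>> arm_command(
  fingers=[1, 1, 1, 1],
  travel=[
    [0, -0.0007, 0.003],
    [0, -0.0007, 0.006],
    [0, -0.0007, 0.009],
    [0, -0.0007, 0.009],
  ],
  dr=[
    [0, 0, 0],
    [0, 0, 0],
    [0, 0, 0],
    [0, 0, 0],
  ],
)

```text
time: 5.77
tool_pos: [0.5437, 0.0725, 0.1881]
tool_rot: [3.141, 0.001, -0.366]
contact_force: [-0.6, -0.3, -4.1]
opening: 0.0307
grip_force: 39.9
```

>>> arm_command(
  fingers=[1, 1, 1, 1],
  travel=[
    [0, 0, 0.002],
    [0, 0, 0.004],
    [0, 0, 0.006],
    [0, 0, 0.006],
  ],
  dr=[
    [0, 0, 0],
    [0, 0, 0],
    [0, 0, 0],
    [0, 0, 0],
  ],
)

```text
time: 6.1
tool_pos: [0.5438, 0.0727, 0.1822]
tool_rot: [3.141, 0.001, -0.366]
contact_force: [0.7, 0.1, -3.4]
opening: 0.0314
grip_force: 39.9
```

>>> arm_command(
  fingers=[1, 1, 1, 1],
  travel=[
    [0, 0, 0.0015],
    [0, 0, 0.003],
    [0, 0, 0.004],
    [0, 0, 0.004],
  ],
  dr=[
    [0, 0, 0],
    [0, 0, 0],
    [0, 0, 0],
    [0, 0, 0],
  ],
)

```text
time: 6.43
tool_pos: [0.5439, 0.0726, 0.1783]
tool_rot: [3.141, 0.0, -0.366]
contact_force: [-1.3, 0.3, -3.1]
opening: 0.0306
grip_force: 39.9
```

>>> arm_command(
  fingers=[1, 1, 1, 1, 1],
  travel=[
    [0, 0, 0.002],
    [0, 0, 0.004],
    [0, 0, 0.006],
    [0, 0, 0.007],
    [0, 0, 0.007],
  ],
  dr=[
    [0, 0, 0],
    [0, 0, 0],
    [0, 0, 0],
    [0, 0, 0],
    [0, 0, 0],
  ],
)

```text
time: 6.85
tool_pos: [0.5439, 0.0727, 0.1712]
tool_rot: [3.141, 0.0, -0.366]
contact_force: [-1.2, 0.6, -4.1]
opening: 0.0307
grip_force: 39.9
```

>>> arm_command(
  fingers=[1, 1, 1, 1, 1],
  travel=[
    [0, 0, 0.0015],
    [0, 0, 0.003],
    [0, 0, 0.0045],
    [0, 0, 0.005],
    [0, 0, 0.005],
  ],
  dr=[
    [0, 0, 0],
    [0, 0, 0],
    [0, 0, 0],
    [0, 0, 0],
    [0, 0, 0],
  ],
)

```text
time: 7.27
tool_pos: [0.5442, 0.0725, 0.1673]
tool_rot: [-3.142, -0.001, -0.366]
contact_force: [-3.6, -1.1, 3.4]
opening: 0.031
grip_force: 40.0
```

>>> arm_command(
  fingers=[1, 1, 1, 1, 1],
  travel=[
    [-0.0005, 0, 0.001],
    [-0.0005, 0, 0.002],
    [-0.0005, 0, 0.003],
    [-0.0005, 0, 0.004],
    [-0.0005, 0, 0.004],
  ],
  dr=[
    [0, 0, 0],
    [0, 0, 0],
    [0, 0, 0],
    [0, 0, 0],
    [0, 0, 0],
  ],
)

```text
time: 7.68
tool_pos: [0.5443, 0.0725, 0.1643]
tool_rot: [-3.141, -0.003, -0.366]
contact_force: [-5.2, -1.8, 10.8]
opening: 0.0315
grip_force: 40.0
```

>>> arm_command(
  fingers=[1, 1, 1, 1, 1],
  travel=[
    [-0.001, 0.0003, 0.001],
    [-0.001, 0.0003, 0.002],
    [-0.001, 0.0003, 0.003],
    [-0.001, 0.0003, 0.0035],
    [-0.001, 0.0003, 0.0035],
  ],
  dr=[
    [0, 0, 0],
    [0, 0, 0],
    [0, 0, 0],
    [0, 0, 0],
    [0, 0, 0],
  ],
)

```text
time: 8.1
tool_pos: [0.5441, 0.0725, 0.1618]
tool_rot: [-3.14, -0.005, -0.366]
contact_force: [-4.2, -1.8, 15.1]
opening: 0.0311
grip_force: 40.1
```

>>> arm_command(
  fingers=[1, 1, 1, 1],
  travel=[
    [-0.0005, 0.0003, 0.0006],
    [-0.0005, 0.0003, 0.001],
    [-0.0005, 0.0003, 0.001],
    [-0.0005, 0.0003, 0.001],
  ],
  dr=[
    [0, 0, 0],
    [0, 0, 0],
    [0, 0, 0],
    [0, 0, 0],
  ],
)

```text
time: 8.43
tool_pos: [0.5439, 0.0726, 0.1612]
tool_rot: [-3.14, -0.006, -0.366]
contact_force: [-4.2, -2.6, 16.1]
opening: 0.0312
grip_force: 40.0
```

>>> arm_command(
  fingers=[1, 1, -1, -1, -1, -1, -1, -1],
  travel=[
    [0, 0, -0.001],
    [0, 0, -0.002],
    [0, 0, -0.002],
    [0, 0, -0.002],
    [0, 0, -0.002],
    [0, 0, -0.002],
    [0, 0, -0.002],
    [0, 0, -0.002],
  ],
  dr=[
    [0, 0, 0],
    [0, 0, 0],
    [0, 0, 0],
    [0, 0, 0],
    [0, 0, 0],
    [0, 0, 0],
    [0, 0, 0],
    [0, 0, 0],
  ],
)

```text
time: 9.1
tool_pos: [0.542, 0.0729, 0.1599]
tool_rot: [3.141, 0.0, -0.366]
contact_force: [0.0, -0.7, 0.9]
opening: 0.0661
grip_force: 0.0
```

>>> arm_command(
  fingers=[-1, -1, -1, -1, -1, -1],
  travel=[
    [0, 0, 0],
    [0, 0, 0],
    [0, 0, 0],
    [0, 0, 0],
    [0, 0, 0],
    [0, 0, 0],
  ],
  dr=[
    [0, 0, 0],
    [0, 0, 0],
    [0, 0, 0],
    [0, 0, 0],
    [0, 0, 0],
    [0, 0, 0],
  ],
)

```text
time: 9.6
tool_pos: [0.542, 0.0728, 0.1601]
tool_rot: [3.142, -0.0, -0.366]
contact_force: [0.3, 0.1, -0.3]
opening: 0.0918
grip_force: 0.0
```

```bash
python3 - <<'E'
from h import *
s=observe();print(s['tool_pos'],s['contact_force'],s['torque'])
c=snap('wrist','w4');W=cloud(c);d=W-np.array([.5435,.0727,0]);r=np.hypot(d[...,0],d[...,1])
m=(r<.016)&(W[...,2]>.15)&(W[...,2]<.2);print('knob',m.sum(),np.percentile(W[...,2][m],[50,90,98]),W[m].mean(0))
c=snap('side','s4');b=c['color'][160:260,240:370];cv2.imwrite('pics/c.png',np.hstack([cv2.resize(b,(390,300),interpolation=cv2.INTER_CUBIC),cv2.resize(pickle.load(open('pics/w4.pkl','rb'))['color'][100:,100:500],(400,300))]))
go([.543,.0725,.15])
E
```

```text
[0.54202346 0.07278054 0.16012041] [ 0.33333467  0.10562558 -0.28217446] [ 0.04343036  0.01976522 -0.00181457]
knob 3795 [0.17632693 0.17729626 0.17776289] [0.54712854 0.0712802  0.17412058]
travel [ 0.0011 -0.0001  0.0101] dr [ 0.   -0.    0.01]
```

View pics/c.png

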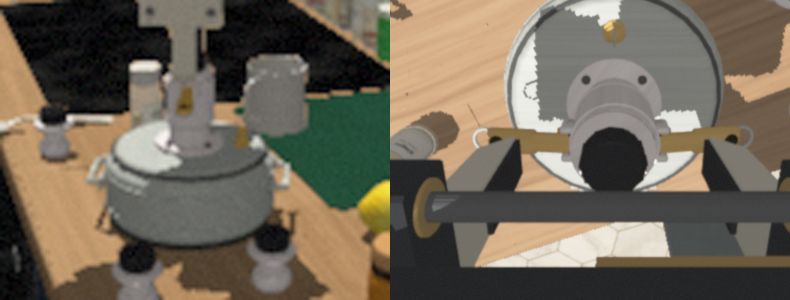

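The left half shows the plug seated in the coupler with the fingers clear. The right half shows the knob between the open fingertips, which stand above both level arms. From the depth data plug_mid is about 1.5 mm below the rim, so the plug is bedded. The fingertips can now lower both arms together.

>>> arm_command(
  fingers=[-1, -1, -1, -1, -1, -1, -1, -1],
  travel=[
    [0.001, 0, 0.004],
    [0.001, 0, 0.008],
    [0.001, 0, 0.011],
    [0.001, 0, 0.014],
    [0.001, 0, 0.017],
    [0.001, 0, 0.02],
    [0.001, 0, 0.022],
    [0.001, 0, 0.022],
  ],
  dr=[
    [0, 0, 0],
    [0, 0, 0],
    [0, 0, 0],
    [0, 0, 0],
    [0, 0, 0],
    [0, 0, 0],
    [0, 0, 0],
    [0, 0, 0],
  ],
)

```text
time: 10.37
tool_pos: [0.5429, 0.0725, 0.1381]
tool_rot: [3.142, -0.0, -0.366]
contact_force: [-0.6, -0.7, 3.1]
opening: 0.0917
grip_force: 1.3
```

>>> arm_command(
  fingers=[-1, -1, -1, -1, -1, -1, -1, -1],
  travel=[
    [0, 0, 0.002],
    [0, 0, 0.004],
    [0, 0, 0.006],
    [0, 0, 0.008],
    [0, 0, 0.01],
    [0, 0, 0.012],
    [0, 0, 0.014],
    [0, 0, 0.014],
  ],
  dr=[
    [0, 0, 0],
    [0, 0, 0],
    [0, 0, 0],
    [0, 0, 0],
    [0, 0, 0],
    [0, 0, 0],
    [0, 0, 0],
    [0, 0, 0],
  ],
)

```text
time: 11.03
tool_pos: [0.5436, 0.0723, 0.1243]
tool_rot: [-3.141, -0.002, -0.366]
contact_force: [0.9, -0.6, 3.6]
opening: 0.0917
grip_force: 1.4
```

```bash
python3 - <<'E'
from h import *
s=observe();print(s['tool_pos'],s['contact_force'],s['torque'],s['opening'])
c=snap('wrist','w5');W=cloud(c);d=W-np.array([.543,.0727,0]);r=np.hypot(d[...,0],d[...,1])
m=(r<.016)&(W[...,2]>.15)&(W[...,2]<.2);print('knob',m.sum(),np.percentile(W[...,2][m],[50,90,98]))
hsv=cv2.cvtColor(c['color'],cv2.COLOR_BGR2HSV);ex=np.array([.934,-.357]);ey=np.array([.357,.934])
y=d[...,:2]@ey;x=d[...,:2]@ex
br=(hsv[...,0]>12)&(hsv[...,0]<28)&(hsv[...,1]>100)&(abs(x)<.02)&(W[...,2]>.09)&(W[...,2]<.16)
for q in(1,-1):
  k=br&(y*q>.02)&(y*q<.075);print(k.sum());
  if k.sum()>10: print(np.polyfit(y[k]*q,W[...,2][k],1),W[...,2][k].min(),(y[k]*q).max())
E
```

```text
[0.54355094 0.07233999 0.12433412] [ 0.90502375 -0.63579266  3.59218067] [ 0.03569903 -0.17325276 -0.01031346] 0.09170681115262633
knob 3468 [0.17606812 0.17719971 0.17768139]
942
[-1.21003075  0.18007458] 0.11138309115784426 0.05406860316053361
800
[-1.4523575  0.1893288] 0.10933514661367295 0.054403210713184366
```

>>> arm_command(
  fingers=[-1, -1, -1, -1, -1, -1, -1],
  travel=[
    [0, 0.0005, 0.002],
    [0, 0.0005, 0.004],
    [0, 0.0005, 0.006],
    [0, 0.0005, 0.008],
    [0, 0.0005, 0.009],
    [0, 0.0005, 0.01],
    [0, 0.0005, 0.01],
  ],
  dr=[
    [0, 0, 0],
    [0, 0, 0],
    [0, 0, 0],
    [0, 0, 0],
    [0, 0, 0],
    [0, 0, 0],
    [0, 0, 0],
  ],
)

```text
time: 11.67
tool_pos: [0.5436, 0.0719, 0.1151]
tool_rot: [-3.141, -0.002, -0.366]
contact_force: [-0.3, -0.2, 8.5]
opening: 0.0915
grip_force: 3.5
```

>>> arm_command(
  fingers=[-0.95, -0.9, -0.85, -0.8, -0.75, -0.7, -0.65, -0.65],
  travel=[
    [0, 0, 0],
    [0, 0, 0],
    [0, 0, 0],
    [0, 0, 0],
    [0, 0, 0],
    [0, 0, 0],
    [0, 0, 0],
    [0, 0, 0],
  ],
  dr=[
    [0, 0, 0],
    [0, 0, 0],
    [0, 0, 0],
    [0, 0, 0],
    [0, 0, 0],
    [0, 0, 0],
    [0, 0, 0],
    [0, 0, 0],
  ],
  squeeze=25,
)

```text
time: 12.33
tool_pos: [0.5421, 0.072, 0.1134]
tool_rot: [3.141, 0.002, -0.366]
contact_force: [2.2, 0.9, -6.9]
opening: 0.0761
grip_force: 5.9
```

>>> arm_command(
  fingers=[-0.6, -0.55, -0.5, -0.45, -0.4, -0.35, -0.3, -0.3],
  travel=[
    [0, 0, 0],
    [0, 0, 0],
    [0, 0, 0],
    [0, 0, 0],
    [0, 0, 0],
    [0, 0, 0],
    [0, 0, 0],
    [0, 0, 0],
  ],
  dr=[
    [0, 0, 0],
    [0, 0, 0],
    [0, 0, 0],
    [0, 0, 0],
    [0, 0, 0],
    [0, 0, 0],
    [0, 0, 0],
    [0, 0, 0],
  ],
)

```text
time: 13.0
tool_pos: [0.5418, 0.0713, 0.1139]
tool_rot: [3.14, 0.002, -0.366]
contact_force: [-3.8, -3.9, -4.1]
opening: 0.0618
grip_force: 25.0
```

>>> arm_command(
  fingers=[-0.2, -0.2, -0.2, -0.2, -0.2],
  travel=[
    [0, 0, 0],
    [0, 0, 0],
    [0, 0, 0],
    [0, 0, 0],
    [0, 0, 0],
  ],
  dr=[
    [0, 0, 0],
    [0, 0, 0],
    [0, 0, 0],
    [0, 0, 0],
    [0, 0, 0],
  ],
  squeeze=30,
)

```text
time: 13.42
tool_pos: [0.5418, 0.0713, 0.1139]
tool_rot: [3.14, 0.002, -0.366]
contact_force: [-4.4, -3.6, -4.2]
opening: 0.0617
grip_force: 30.0
```

>>> arm_command(
  fingers=[-1, -1, -1, -1, -1, -1, -1, -1],
  travel=[
    [0, 0, 0],
    [0, 0, 0],
    [0, 0, 0],
    [0, 0, 0],
    [0, 0, 0],
    [0, 0, 0],
    [0, 0, 0],
    [0, 0, 0],
  ],
  dr=[
    [0, 0, 0],
    [0, 0, 0],
    [0, 0, 0],
    [0, 0, 0],
    [0, 0, 0],
    [0, 0, 0],
    [0, 0, 0],
    [0, 0, 0],
  ],
)

```text
time: 14.08
tool_pos: [0.5428, 0.072, 0.1142]
tool_rot: [-3.142, -0.0, -0.366]
contact_force: [-0.2, 0.6, -0.3]
opening: 0.0916
grip_force: 0.0
```

>>> arm_command(
  fingers=[-1, -1, -1, -1, -1, -1, -1, -1],
  travel=[
    [0, 0, -0.01],
    [0, 0, -0.03],
    [0, 0, -0.06],
    [0, 0, -0.09],
    [0, 0, -0.12],
    [0, 0, -0.13],
    [0, 0, -0.13],
    [0, 0, -0.13],
  ],
  dr=[
    [0, 0, 0],
    [0, 0, 0],
    [0, 0, 0],
    [0, 0, 0],
    [0, 0, 0],
    [0, 0, 0],
    [0, 0, 0],
    [0, 0, 0],
  ],
)

```text
time: 14.75
tool_pos: [0.5425, 0.072, 0.244]
tool_rot: [-3.142, -0.0, -0.366]
contact_force: [0.1, 0.6, -1.1]
opening: 0.0923
grip_force: 0.0
```

```bash
python3 - <<'E'
from h import *
s=observe();print(s['time'],s['tool_pos'],s['contact_force'])
c=snap('wrist','w6');W=cloud(c);d=W-np.array([.543,.0727,0]);r=np.hypot(d[...,0],d[...,1])
m=(r<.016)&(W[...,2]>.15)&(W[...,2]<.2);print('knob',m.sum(),np.percentile(W[...,2][m],[50,90,98]))
hsv=cv2.cvtColor(c['color'],cv2.COLOR_BGR2HSV);ex=np.array([.934,-.357]);ey=np.array([.357,.934]);y=d[...,:2]@ey;x=d[...,:2]@ex
br=(hsv[...,0]>12)&(hsv[...,0]<28)&(hsv[...,1]>100)&(abs(x)<.02)&(W[...,2]>.09)&(W[...,2]<.16)
for q in(1,-1):
  k=br&(y*q>.015)&(y*q<.075);print(k.sum(),np.percentile(y[k]*q,[50,90,100]) if k.any() else '',np.percentile(W[...,2][k],[0,50]))
b=pickle.load(open('pics/s4.pkl','rb'))
b=snap('side','s6')['color'][160:260,240:370];cv2.imwrite('pics/d.png',np.hstack([cv2.resize(b,(390,300),interpolation=cv2.INTER_CUBIC),cv2.resize(c['color'][100:,100:500],(400,300))]))
E
```

```text
14.75 [0.54253383 0.07200175 0.24403605] [ 0.11047582  0.61959312 -1.0884133 ]
knob 1675 [0.17452115 0.17552769 0.17601883]
87 [0.02599139 0.02817689 0.02857743] [0.10374888 0.14580833]
90 [0.02840793 0.030222   0.03110196] [0.1024024  0.14558872]
```

View pics/d.png

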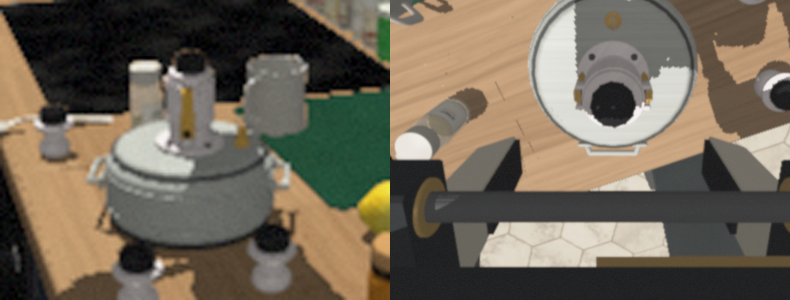

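The view shows both arms lying along the barrel, at (578,90) and (648,90) in the right half. The plug was drawn in about 2 mm and the gripper is clear.

```bash
python3 -c "
from cell import *
print(hand_in())"
```

```text
the job is handed in; nothing more can be done
None
```

The can is closed and handed in at about 15 s: the plug was bedded with about 20 N, then both cam arms were swung home together (at most 30 N grip), and the honey jar, lemon, spice jar and spoon were not touched.

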